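Check-weigh a sign bracket

TASK

Check-weigh the loose flat T-shaped bracket: on the keypad press the small round key fully down to wake the scale and let it come up, then press the large round key the same way to zero the scale while the T compartment is still empty. Then lay the bracket flat and fully down in the T-shaped compartment of the tray on the scale without dropping it, let go, and only then press the long bar key fully down to print the weight and let it come up. Press one key at a time, do not press the square key, and leave the tape, jar and screwdriver where they are.

Things in the scene. Friction and masses are not known exactly. Their poses are not given: they have to be found in the camera images.
- bracket: Loose flat aluminium T bracket, 8 mm thick, about 0.12 kg, lying flat on the table. Origin on its underside, on the stem's middle line; x points from stem to head, z up. Stem 26 mm wide, x = -70 to +24 mm; head 26 mm (x = +24 to +50) by 90 mm (y = -45 to +45). Centre of mass at x = +6 mm. Grip it across the stem at the origin, fingers closing along y.
- scale: Bench scale, fixed: 220 x 220 mm steel platform (top 40 mm above the table) carrying a 200 x 200 mm grey tray with white ribs and a low rim (top 53 mm above the table). Origin under its centre on the table, z up. The tray has a T-shaped compartment and beside it, at -y, a smaller one with two fixed flat straps already in it (leave them).
- pocket (a point): Point on the tray floor, 45 mm above the table, at (12, 35, 45) mm in the scale's frame, where the bracket's origin comes when it lies in the T compartment, with the same x and z axes (head to +x). The ribs round the compartment are 8 mm high and leave 3 mm of play all round. Beside the stem, from x = -42 to +15 mm, there are no ribs: finger room to 57 mm either side of the middle line.
- keypad: Fixed grey keypad unit 190 x 150 x 50 mm with a blank display at its far (+x) side; origin under its centre on the table. Four white keys stand on its top in a 2 x 2 pattern, 65 mm apart along its x and 60 mm along its y. The four shapes change places from start to start.
- key_small (a joint): Small round key, 20 mm across. 0 = up, 0.006 m = fully down. Moves straight down; spring, about 1.5 N to start it and 5 N to hold it fully down; springs back up when let go.
- key_small_top (a point): Small round key: on the keypad, in the middle of the key's top face, which is 64 mm above the table with the key up and 10 mm above the plate around it
- key_large (a joint): Large round key, 38 mm across. 0 = up, 0.006 m = fully down. Moves straight down; spring, about 1.5 N to start it and 5 N to hold it fully down; springs back up when let go.
- key_large_top (a point): Large round key: on the keypad, in the middle of the key's top face, which is 64 mm above the table with the key up and 10 mm above the plate around it
- key_bar (a joint): Long bar key, 16 mm (keypad x) by 46 mm (keypad y). 0 = up, 0.006 m = fully down. Moves straight down; spring, about 1.5 N to start it and 5 N to hold it fully down; springs back up when let go.
- key_bar_top (a point): Long bar key: on the keypad, in the middle of the key's top face, which is 64 mm above the table with the key up and 10 mm above the plate around it
- key_square (a joint): Square key, 26 x 26 mm, not to be pressed. 0 = up, 0.006 m = fully down. Moves straight down; spring, about 1.5 N to start it and 5 N to hold it fully down; springs back up when let go.
- key_square_top (a point): Square key: on the keypad, in the middle of the key's top face, which is 64 mm above the table with the key up and 10 mm above the plate around it
- tape: Bystander: roll of brown tape lying flat, 96 mm across, 45 mm high, origin under its centre.
- jar: Bystander: glass jar with steel cap, 68 mm across, 85 mm high, origin under its centre.
- screwdriver: Bystander: screwdriver, 200 mm long, lying flat, origin on its underside near the middle, x towards its tip.

How it is judged:
By the outcome, as a careful person would: the job done as asked, in the order asked, and still so for the second after the job is handed in, with the robot touching nothing.
It also fails if it takes over 62 s, if anything falls off the work surface, if the arm or the gripper's body presses on something with over 40 N, if the wrist force passes 120 N, or if a joint passes its speed limit or range.

ROBOT

A 7-joint arm with a two-finger parallel gripper is mounted at the origin on the work surface. World frame = base frame: x ahead of the robot, y to its left, z up, the work surface at z = 0. Lengths are in m, angles in rad, forces in N, time in s.
With the tool pointing down it reaches from about 0.4 to 0.875 m from the base axis. Payload 6.5 kg.
Tool frame: the origin (TCP) lies at the very end of the fingers, on their centre line; the grasp point (between the pads) lies ctrl.pinch_z behind it (ctrl.pinch_z is the distance from the TCP to the grasp point, in m); z points along the fingers, y is the line along which they close (so a half turn about z gives the same grasp; the last joint's range is limited). The gripper opens to 85 mm and grips with 20 to 120 N. Pads are 22 mm wide; open, the fingers measure 114 mm over their backs; the gripper's body (76 mm by 85 mm) begins 54 mm behind the grasp point. The pads swing forward as they close: fully open they stand 13 mm farther back than shut.
Start: joints at [-1.279, 0.536, -0.004, 1.538, 0.003, 1.067, -0.071], TCP at [0.228, 0.609, 0.231] pointing down, gripper open.
Joint ranges: [-2.7, 2.7], [-0.37, 2.16], [-1.27, 1.26], [0.24, 2.4], [-1.31, 4.45], [0.19, 1.91], [-2.76, 2.76]. Speed limits (rad/s): [2.39, 2.39, 3.14, 3.14, 3.14, 3.14, 3.14].

INTERFACE

Orientations are given as a unit quaternion [w, x, y, z].
In Python, from cell import ctrl gives the robot as it stands.
- The arm moves only by the shell command python3 -m handwheel 'ROWS'. ROWS is JSON, a list of rows, each an object of numbers: "jaw": the closure, from -1 (fully open) to 1 (shut), so that 0 is half open; "tx", "ty", "tz": the shift along the tool's x, y, z in m; "twist": the turn about the tool's z in degrees. A call has 1 to 8 rows; each row is the pose to reach, as a shift and turn from the pose commanded when the call began, along the tool's axes at that moment; what a row does not reach only later rows make up. A row lasts 1/12 s, in which the tool goes at most 41.7 mm and 7.16 degrees, less where a joint would pass 70% of its speed; a pose out of reach is approached as far as the arm can. A call with a gripper value outside its range is refused whole. The fingers move at their own pace and stop on an object; the grip force is fixed at half the most. Time passes only in rows, so rows that repeat a pose let the fingers close. It gives the time, the measured TCP pose, the force, the opening and the grip force at its end, in the units of the state.
- ctrl.read_state(): the state, without advancing time (a new reading comes with each control period).
- ctrl.read_camera(name): name is "scene" or "side" or "wrist"; returns a dict with "pixels" (420x560x3 uint8, blue, green, red), "fx", "fy", "cx", "cy" (pixels), "xyz" and "rotation" of the camera in the world. Camera axes: x right, y down, z forward; pixel columns grow to the right and rows downward; lengths in m; the calibration is good to about 2 mm. A picture is of the moment at which its call begins. There is no depth.
- ctrl.hand_in(): hands the job in; it is judged then, once.
The state is a dict: "t": time; "qpos": joint angles; "joint_velocities": joint speeds; "joint_torque": joint torques, N m; "position": TCP position; "tcp_rot": TCP orientation; "force": force on the tool from outside, world axes, zero at the start; "wrist_torque": the same for the moment, N m; "finger_gap": opening from 0.0 (shut) to 1.0 (fully open); "gripper_force": force on a finger pad.
Only numpy, scipy, OpenCV 4.12 (cv2) and the standard library are available. Lean on these libraries where they do the work, as an engineer would, in place of code of your own. Each camera call takes 0.05 s, during which the arm holds its last target. There are 200 camera calls.

## Working session

There is one attempt and no reset: what is moved stays moved. The work goes in short steps, Python scripts to look and compute and a shell command to move; the robot and the scene stay as the last step left them, time stands still between calls to the robot, and variables do not carry over. Pictures are saved under pics/ and viewed, at most 10 in all, crops included, and the job is handed in when it is done.

```bash
mkdir -p pics
cat > h.py <<'E'
import numpy as np, cv2, json
from cell import ctrl
from scipy.spatial.transform import Rotation as R
def rot(c):
    r=np.array(c["rotation"],float)
    return r if r.shape==(3,3) else R.from_quat(np.r_[r[1:],r[0]]).as_matrix()
def snap(n,f):
    c=ctrl.read_camera(n); cv2.imwrite(f"pics/{f}.png",c["pixels"])
    json.dump({k:np.array(v).tolist() for k,v in c.items() if k!="pixels"},open(f"pics/{f}.json","w")); return c
def px(f,u,v,z):
    c=json.load(open(f"pics/{f}.json")); d=rot(c)@np.array([(u-c["cx"])/c["fx"],(v-c["cy"])/c["fy"],1])
    p=np.array(c["xyz"]); return (p+d*(z-p[2])/d[2])
def proj(f,P):
    c=json.load(open(f"pics/{f}.json")); q=rot(c).T@(np.array(P)-c["xyz"]); return [c["fx"]*q[0]/q[2]+c["cx"],c["fy"]*q[1]/q[2]+c["cy"]]
def tool(P):
    s=ctrl.read_state(); q=s["tcp_rot"]; M=R.from_quat(np.r_[q[1:],q[0]]).as_matrix()
    return M.T@(np.array(P)-s["position"])
E
python3 - <<'E'
from h import *
s=ctrl.read_state(); print(s, ctrl.pinch_z)
for n in("scene","side","wrist"): snap(n,n+"0"); print(open(f"pics/{n}0.json").read())
E
```

```text
{'t': 0.0, 'qpos': array([-1.27917658,  0.53715982, -0.00445229,  1.53886508,  0.00259315,
        1.06732317, -0.07115836]), 'joint_velocities': array([ 5.26466547e-04, -7.26261295e-04,  1.78225211e-03,  7.98692569e-04,
        1.52919597e-03,  1.66409040e-05, -1.31098687e-03]), 'joint_torque': array([-4.41297461e-04, -5.83407176e+01,  1.04850758e+00, -2.59103715e+01,
        1.23117288e-02,  9.42106970e-03,  4.96756923e-05]), 'position': array([0.22743624, 0.60823158, 0.23042022]), 'tcp_rot': array([-9.85249378e-05,  1.77896859e-01,  9.84048750e-01, -8.69259972e-04]), 'force': array([-1.35154643,  0.17375542, -0.10993206]), 'wrist_torque': array([ 0.00375358,  0.00467869, -0.02590296]), 'gripper_force': 0.0, 'finger_gap': 1.0016087055190879} 0.0187
{"fx": 423.24442479038754, "fy": 423.24442479038754, "cx": 285.71631260495013, "cy": 204.4375676119511, "xyz": [1.1392642468728142, -0.06808423613756243, 0.9715554888094452], "rotation": [-0.20029864021748134, 0.7158000489015026, 0.6461308385393705, -0.17327920881641992]}
{"fx": 426.10881577759034, "fy": 426.10881577759034, "cx": 285.46688212814604, "cy": 211.13099460380394, "xyz": [0.42947770127123575, -0.7070943166102681, 0.9286883605575968], "rotation": [-0.34192566900846333, 0.9311120786053574, -0.1178257484833157, 0.047267609868407105]}
{"fx": 313.5788851696699, "fy": 313.5788851696699, "cx": 281.1083944759797, "cy": 209.3587678740082, "xyz": [0.15742878551613615, 0.6360513518402563, 0.3725513457503935], "rotation": [0.12289047544411265, 0.8120879945205715, 0.5641167797772221, 0.08475422688251762]}
```

View pics/scene0.png

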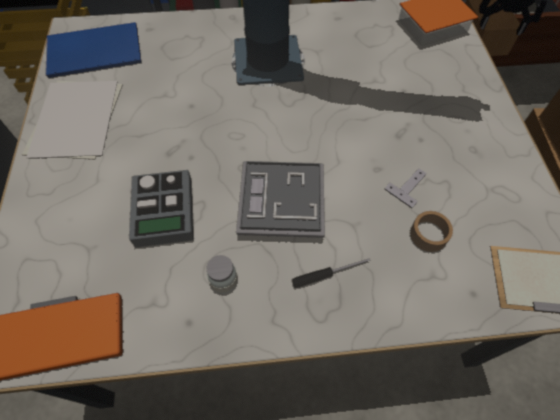

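View pics/side0.png

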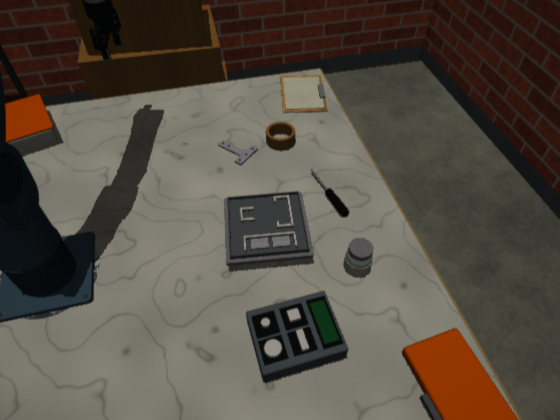

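Scene: keypad with large round (148,182), small round (170,180), bar (146,204), square (171,201); tray about (282,198), bracket about (407,188), tape (433,228), jar (221,272). Side: keypad (297,335), tray (267,228), bracket (238,151). Enlarging.

Run:
```python
from h import *
def crop(f,u,v,w,h):
    return cv2.resize(cv2.imread(f"pics/{f}.png")[v:v+h,u:u+w],(400,300),interpolation=cv2.INTER_CUBIC)
a=np.hstack([crop("scene0",110,160,100,75),crop("side0",240,290,100,75)])
b=np.hstack([crop("scene0",375,155,80,60),crop("side0",200,120,80,60)])
cv2.imwrite("pics/comp.png",np.clip(np.vstack([a,b])*1.5,0,255).astype(np.uint8))
c=np.hstack([crop("scene0",225,150,120,90),crop("side0",210,180,120,90)])
cv2.imwrite("pics/tray.png",c)
```

```text
(no output)
```

View pics/comp.png

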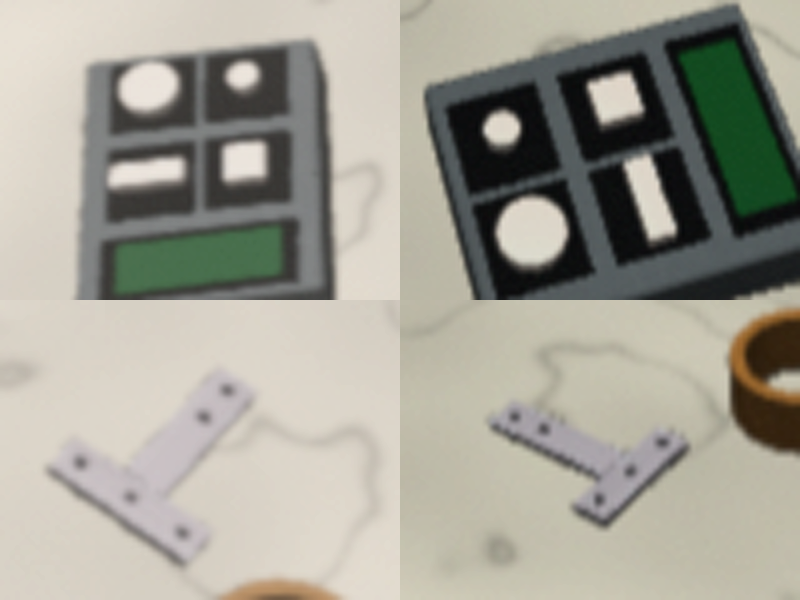

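View pics/tray.png

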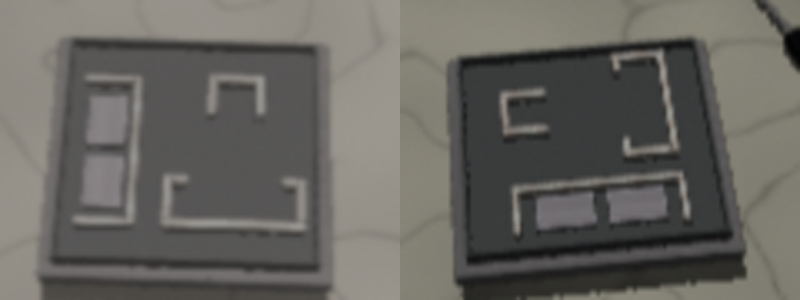

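Keypad and bracket crops are clear (bracket holes visible at e.g. scene (401,194) head middle, (421,173) stem end); tray T compartment has head toward the far-from-base side. Computing positions.

Run:
```python
from h import *
np.set_printoptions(precision=4,suppress=True)
S,D="scene0","side0"
for n,a,b in[("large",(147,181.75),(273,348)),("small",(170.5,178.75),(265.2,322)),("bar",(146.75,203),(303,339.2)),("square",(171,200.2),(293.5,314.5))]:
    print(n,px(S,*a,.064)[:2],px(D,*b,.064)[:2])
for n,a,b in[("end",(420.6,173),(222.8,143.2)),("2nd",(415.8,178.4),(228.8,145.8)),("hL",(391.4,187.4),(239.8,159.6)),("hM",(401.2,194.2),(246,154)),("hR",(411.6,201.4),(252.4,148.4))]:
    print(n,px(S,*a,.008)[:2],px(D,*b,.008)[:2])
s=lambda u,v:(225+u*.3,150+v*.3); d=lambda u,v:(210+(u-400)*.3,180+v*.3)
for n,a,b in[("e-",(212,77),(505,134)),("e+",(265,77),(502,92)),("h-",(165,226),(678,150)),("h+",(305,229),(662,53))]:
    print(n,px(S,*s(*a),.053)[:2],px(D,*d(*b),.053)[:2])
for n,a,b in[("rim0-",(60,42),(470,262)),("rim0+",(328,47),(450,62)),("rim1-",(42,275),(742,247)),("rim1+",(328,283),(697,42))]:
    print(n,px(S,*s(*a),.04)[:2],px(D,*d(*b),.04)[:2])
```

```text
large [ 0.5017 -0.3488] [ 0.501  -0.3543]
small [ 0.4982 -0.2893] [ 0.4981 -0.2932]
bar [ 0.5659 -0.3456] [ 0.5671 -0.3514]
square [ 0.5636 -0.2859] [ 0.5626 -0.2914]
end [0.507  0.3864] [0.5078 0.3823]
2nd [0.5234 0.3684] [0.5247 0.3648]
hL [0.5459 0.2943] [0.5472 0.2913]
hM [0.5699 0.3156] [0.5713 0.3123]
hR [0.5949 0.3377] [0.5966 0.3336]
e- [0.5027 0.0167] [0.5025 0.0102]
e+ [0.5068 0.0585] [0.5084 0.0542]
h- [ 0.6332 -0.0327] [ 0.6315 -0.0393]
h+ [0.646  0.0706] [0.6458 0.0638]
rim0- [ 0.4471 -0.1016] [ 0.4551 -0.0944]
rim0+ [0.4733 0.1153] [0.4734 0.1091]
rim1- [ 0.6582 -0.1262] [ 0.6567 -0.1318]
rim1+ [0.6857 0.083 ] [0.6812 0.0802]
```

Run:
```python
from h import *
for P in[(.56,.29,.25),(.60,.0,.25),(.498,-.291,.12)]: print(tool(P).round(3))
```

```text
[-0.423 -0.182 -0.019]
[-0.562 -0.439 -0.019]
[-0.568 -0.748  0.112]
```

View pics/wrist0.png

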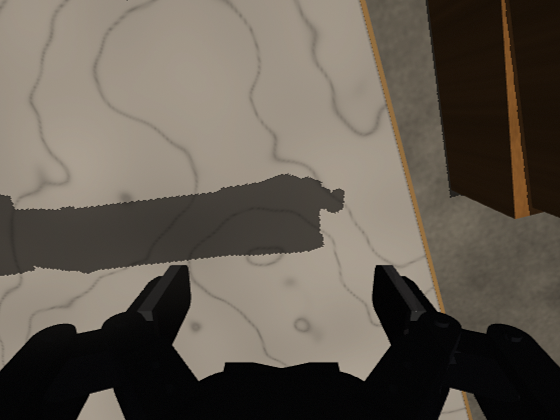

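```bash
python3 -m handwheel '[{"jaw":-1,"tx":-0.02,"ty":-0.006},{"jaw":-1,"tx":-0.05,"ty":-0.016},{"jaw":-1,"tx":-0.09,"ty":-0.03},{"jaw":-1,"tx":-0.13,"ty":-0.04},{"jaw":-1,"tx":-0.17,"ty":-0.05},{"jaw":-1,"tx":-0.21,"ty":-0.065},{"jaw":-1,"tx":-0.24,"ty":-0.075,"tz":-0.01},{"jaw":-1,"tx":-0.26,"ty":-0.08,"tz":-0.02}]'
python3 -m handwheel '[{"jaw":-1,"tx":-0.02,"ty":-0.006},{"jaw":-1,"tx":-0.05,"ty":-0.016},{"jaw":-1,"tx":-0.09,"ty":-0.03},{"jaw":-1,"tx":-0.13,"ty":-0.04},{"jaw":-1,"tx":-0.165,"ty":-0.05},{"jaw":-1,"tx":-0.19,"ty":-0.06},{"jaw":-1,"tx":-0.19,"ty":-0.06},{"jaw":-1,"tx":-0.19,"ty":-0.06}]'
python3 - <<'E'
from h import *
snap("wrist","wb")
s=ctrl.read_state();print(s["position"],s["tcp_rot"],s["qpos"])
print([np.round(proj("wb",p),0) for p in[(.546,.3416,.008),(.5706,.314,.008),(.507,.384,.008)]])
print(tool((.64,0,.25)).round(3))
E
```

```text
[0.22753048 0.6084421  0.23072398] [-4.13991196e-05  1.77903146e-01  9.84047837e-01 -5.68004875e-04] [-1.27916831  0.53691032 -0.00443207  1.53850126  0.00263515  1.06732513
 -0.07116487]
[array([191., 428.]), array([182., 443.]), array([205., 402.])]
[-0.599 -0.426 -0.019]schema error: expected keys jaw, tx, ty, tz, twist
schema error: expected keys jaw, tx, ty, tz, twist
```

View pics/wb.png

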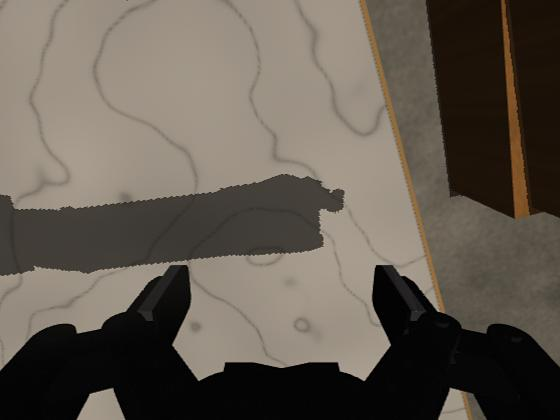

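All five keys are required in each row; the arm did not move (picture unchanged).

```bash
python3 -m handwheel '[{"jaw":-1,"tx":-0.02,"ty":-0.006,"tz":0,"twist":0},{"jaw":-1,"tx":-0.05,"ty":-0.016,"tz":0,"twist":0},{"jaw":-1,"tx":-0.09,"ty":-0.03,"tz":0,"twist":0},{"jaw":-1,"tx":-0.13,"ty":-0.04,"tz":0,"twist":0},{"jaw":-1,"tx":-0.17,"ty":-0.05,"tz":0,"twist":0},{"jaw":-1,"tx":-0.21,"ty":-0.065,"tz":0,"twist":0},{"jaw":-1,"tx":-0.24,"ty":-0.075,"tz":-0.01,"twist":0},{"jaw":-1,"tx":-0.26,"ty":-0.08,"tz":-0.02,"twist":0}]'
python3 -m handwheel '[{"jaw":-1,"tx":-0.02,"ty":-0.006,"tz":0,"twist":0},{"jaw":-1,"tx":-0.05,"ty":-0.016,"tz":0,"twist":0},{"jaw":-1,"tx":-0.09,"ty":-0.03,"tz":0,"twist":0},{"jaw":-1,"tx":-0.13,"ty":-0.04,"tz":0,"twist":0},{"jaw":-1,"tx":-0.165,"ty":-0.05,"tz":0,"twist":0},{"jaw":-1,"tx":-0.19,"ty":-0.06,"tz":0,"twist":0},{"jaw":-1,"tx":-0.19,"ty":-0.06,"tz":0,"twist":0},{"jaw":-1,"tx":-0.19,"ty":-0.06,"tz":0,"twist":0}]'
python3 - <<'E'
from h import *
snap("wrist","wb")
s=ctrl.read_state();print(s["position"],s["tcp_rot"],s["qpos"])
print([np.round(proj("wb",p),0) for p in[(.546,.3416,.008),(.5706,.314,.008),(.507,.384,.008)]])
print(tool((.64,0,.25)).round(3))
E
```

```text
t: 0.87
position: [0.4467, 0.4382, 0.2509]
tcp_rot: [0.001, 0.181, 0.984, -0.002]
force: [-0.1, -0.1, -0.1]
finger_gap: 0.997
gripper_force: 0.0
t: 1.53
position: [0.6014, 0.3178, 0.2508]
tcp_rot: [0.0, 0.18, 0.984, -0.001]
force: [-0.2, -0.1, -0.2]
finger_gap: 1.0
gripper_force: 0.0
[0.59992102 0.31999303 0.2508807 ] [-4.59976522e-04  1.78345324e-01  9.83967852e-01 -2.00672379e-05] [-0.61704665  0.57294972  0.09406117  1.43304629 -0.05672577  1.13894585
  0.69804976]
[array([282., 126.]), array([268., 154.]), array([305.,  79.])]
[-0.15  -0.286  0.001]
```

View pics/wb.png

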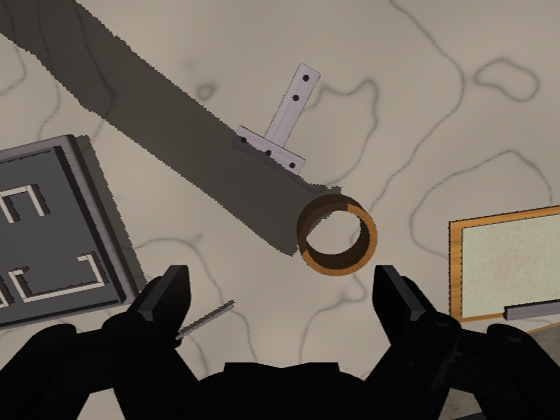

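The bracket holes are at (306,78), (296,98), (268,153), (243,140), (292,165): they match the prediction within a pixel. On to the tray.

```bash
python3 - <<'E'
from h import *
for n,p in[("end",(306,78)),("2nd",(295.5,98.5)),("hM",(268,153)),("hL",(243,140)),("hR",(292,165))]: print(n,px("wb",*p,.008)[:2].round(4))
E
python3 -m handwheel '[{"jaw":-1,"tx":-0.01,"ty":-0.02,"tz":0,"twist":0},{"jaw":-1,"tx":-0.03,"ty":-0.05,"tz":0,"twist":0},{"jaw":-1,"tx":-0.05,"ty":-0.08,"tz":0,"twist":0},{"jaw":-1,"tx":-0.07,"ty":-0.115,"tz":0,"twist":0},{"jaw":-1,"tx":-0.085,"ty":-0.15,"tz":0,"twist":0},{"jaw":-1,"tx":-0.10,"ty":-0.18,"tz":0,"twist":0},{"jaw":-1,"tx":-0.11,"ty":-0.215,"tz":0,"twist":0},{"jaw":-1,"tx":-0.125,"ty":-0.24,"tz":0,"twist":0}]'
python3 -m handwheel '[{"jaw":-1,"tx":-0.015,"ty":-0.02,"tz":0,"twist":0},{"jaw":-1,"tx":-0.025,"ty":-0.046,"tz":0,"twist":0},{"jaw":-1,"tx":-0.025,"ty":-0.046,"tz":0,"twist":0},{"jaw":-1,"tx":-0.025,"ty":-0.046,"tz":0,"twist":0}]'
python3 - <<'E'
from h import *
snap("wrist","wt")
print(proj("wt",(.582,.024,.053)))
i=cv2.imread("pics/wt.png")[0:315,70:490]; cv2.imwrite("pics/wtc.png",cv2.resize(i,(800,600),interpolation=cv2.INTER_CUBIC))
print(tool((.498,-.291,.12)).round(3))
E
```

```text
end [0.5064 0.3853]
2nd [0.5229 0.3666]
hM [0.5699 0.314 ]
hL [0.5449 0.2915]
hR [0.594  0.3363]
t: 2.25
position: [0.6316, 0.0506, 0.2514]
tcp_rot: [-0.001, 0.177, 0.984, -0.0]
force: [1.4, -0.4, 0.2]
finger_gap: 0.997
gripper_force: 0.0
t: 2.58
position: [0.6401, -0.0006, 0.2513]
tcp_rot: [-0.0, 0.178, 0.984, 0.0]
force: [0.4, 1.0, 1.3]
finger_gap: 1.0
gripper_force: 0.0
[np.float64(282.1935371617292), np.float64(124.85568612605967)]
[ 0.031 -0.324  0.131]
```

View pics/wtc.png

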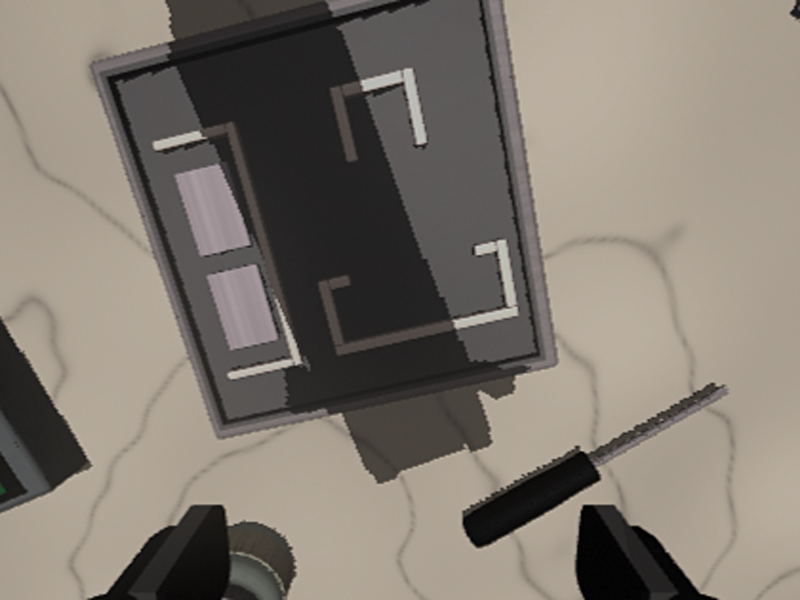

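Tray ribs in the crop: stem-end outer corners (331,88),(412,69), head outer corners (339,355),(518,315); jar and screwdriver are clear of the tray.

```bash
python3 - <<'E'
from h import *
k=420/800
f=lambda u,v:px("wt",70+u*k,v*k,.053)[:2]
a,b,c,d=[f(*p) for p in((331,88),(412,69),(339,355),(518,315))]
for v in(a,b,c,d): print(v.round(4))
m,n=(a+b)/2,(c+d)/2; ax=(n-m); L=np.hypot(*ax); ang=np.degrees(np.arctan2(ax[1],ax[0])); h=d-c
print(L,ang,np.degrees(np.arctan2(-h[0],h[1])),"widths",np.hypot(*(b-a)),np.hypot(*h))
t=(L-126)/2 if L>1 else (L-.126)/2
print("pocket",m+ax/L*(.073+t))
E
python3 -m handwheel '[{"jaw":1,"tx":0,"ty":-0.02,"tz":0,"twist":0},{"jaw":1,"tx":0,"ty":-0.05,"tz":0,"twist":0},{"jaw":1,"tx":0.01,"ty":-0.09,"tz":0,"twist":0},{"jaw":1,"tx":0.015,"ty":-0.13,"tz":0,"twist":0},{"jaw":1,"tx":0.02,"ty":-0.165,"tz":0,"twist":0},{"jaw":1,"tx":0.02,"ty":-0.20,"tz":0.02,"twist":0},{"jaw":1,"tx":0.025,"ty":-0.23,"tz":0.04,"twist":0},{"jaw":1,"tx":0.025,"ty":-0.25,"tz":0.06,"twist":0}]'
python3 -m handwheel '[{"jaw":1,"tx":0.003,"ty":-0.03,"tz":0.02,"twist":0},{"jaw":1,"tx":0.006,"ty":-0.06,"tz":0.05,"twist":0},{"jaw":1,"tx":0.006,"ty":-0.074,"tz":0.07,"twist":0},{"jaw":1,"tx":0.006,"ty":-0.074,"tz":0.08,"twist":0},{"jaw":1,"tx":0.006,"ty":-0.074,"tz":0.08,"twist":0},{"jaw":1,"tx":0.006,"ty":-0.074,"tz":0.08,"twist":0}]'
python3 - <<'E'
from h import *
for P in[(.498,-.291,.064),(.5015,-.3515,.064),(.5665,-.3485,.064)]:print(tool(P).round(4))
snap("wrist","wk")
for p in[(.498,-.291,.064),(.5015,-.3515,.064),(.5665,-.3485,.064)]:print(proj("wk",p))
E
```

```text
[0.4991 0.0148]
[0.5055 0.0568]
[ 0.6306 -0.0347]
[0.6447 0.0701]
0.13654232784749307 -7.602706080796159 -7.715271013880432 widths 0.04249315029128248 0.1056939105260867
pocket [0.57989467 0.02540805]
t: 3.3
position: [0.5284, -0.2263, 0.1911]
tcp_rot: [0.0, 0.178, 0.984, -0.0]
force: [-0.8, 0.3, 0.0]
finger_gap: -0.002
gripper_force: 0.0
t: 3.8
position: [0.4996, -0.29, 0.1114]
tcp_rot: [0.0, 0.176, 0.984, 0.001]
force: [0.5, -0.4, 0.4]
finger_gap: -0.001
gripper_force: 0.0
[ 0.0011 -0.0015  0.0474]
[-0.0231 -0.0571  0.0473]
[-0.0831 -0.0317  0.0473]
[np.float64(276.5732299915954), np.float64(232.41829282208678)]
[np.float64(193.73133920129817), np.float64(266.2645107864597)]
[np.float64(235.38586211421364), np.float64(340.7108808746299)]
```

```bash
python3 -m handwheel '[{"jaw":1,"tx":0,"ty":-0.001,"tz":0.02,"twist":0},{"jaw":1,"tx":0,"ty":-0.001,"tz":0.038,"twist":0},{"jaw":1,"tx":0,"ty":-0.001,"tz":0.045,"twist":0},{"jaw":1,"tx":0,"ty":-0.001,"tz":0.049,"twist":0},{"jaw":1,"tx":0,"ty":-0.001,"tz":0.052,"twist":0},{"jaw":1,"tx":0,"ty":-0.001,"tz":0.054,"twist":0},{"jaw":1,"tx":0,"ty":-0.001,"tz":0.054,"twist":0},{"jaw":1,"tx":0,"ty":-0.001,"tz":0.054,"twist":0}]'
```

```text
t: 4.52
position: [0.4989, -0.2931, 0.0584]
tcp_rot: [0.001, 0.177, 0.984, 0.0]
force: [0.5, 3.4, 4.9]
finger_gap: -0.003
gripper_force: 2.3
```

```bash
python3 -m handwheel '[{"jaw":1,"tx":0,"ty":0,"tz":0.001,"twist":0},{"jaw":1,"tx":0,"ty":0,"tz":0.002,"twist":0},{"jaw":1,"tx":0,"ty":0,"tz":0.002,"twist":0},{"jaw":1,"tx":0,"ty":0,"tz":0.002,"twist":0}]'
```

```text
t: 4.85
position: [0.4989, -0.2933, 0.0578]
tcp_rot: [0.001, 0.178, 0.984, 0.001]
force: [-3.4, 6.0, 20.6]
finger_gap: -0.005
gripper_force: 10.2
```

```bash
python3 -m handwheel '[{"jaw":1,"tx":0,"ty":0,"tz":-0.015,"twist":0},{"jaw":1,"tx":0,"ty":0,"tz":-0.03,"twist":0},{"jaw":1,"tx":-0.005,"ty":-0.012,"tz":-0.03,"twist":0},{"jaw":1,"tx":-0.015,"ty":-0.036,"tz":-0.03,"twist":0},{"jaw":1,"tx":-0.023,"ty":-0.055,"tz":-0.03,"twist":0},{"jaw":1,"tx":-0.023,"ty":-0.056,"tz":-0.03,"twist":0},{"jaw":1,"tx":-0.023,"ty":-0.056,"tz":-0.02,"twist":0},{"jaw":1,"tx":-0.023,"ty":-0.056,"tz":-0.015,"twist":0}]'
python3 - <<'E'
from h import *
print(tool((.5015,-.3515,.058)).round(4))
E
```

```text
t: 5.52
position: [0.4991, -0.3541, 0.0689]
tcp_rot: [-0.0, 0.178, 0.984, 0.0]
force: [-0.5, 1.5, 0.0]
finger_gap: -0.002
gripper_force: 0.0
[-0.0013  0.0033  0.0109]
```

```bash
python3 -m handwheel '[{"jaw":1,"tx":-0.001,"ty":0.002,"tz":0.004,"twist":0},{"jaw":1,"tx":-0.001,"ty":0.002,"tz":0.008,"twist":0},{"jaw":1,"tx":-0.001,"ty":0.002,"tz":0.011,"twist":0},{"jaw":1,"tx":-0.001,"ty":0.002,"tz":0.013,"twist":0},{"jaw":1,"tx":-0.001,"ty":0.002,"tz":0.014,"twist":0},{"jaw":1,"tx":-0.001,"ty":0.002,"tz":0.014,"twist":0},{"jaw":1,"tx":-0.001,"ty":0.002,"tz":0.014,"twist":0}]'
```

```text
t: 6.1
position: [0.5013, -0.3513, 0.0579]
tcp_rot: [-0.0, 0.177, 0.984, 0.001]
force: [-5.1, 6.4, 18.6]
finger_gap: 0.001
gripper_force: 9.6
```

```bash
python3 -m handwheel '[{"jaw":1,"tx":0,"ty":0,"tz":-0.015,"twist":0},{"jaw":1,"tx":0,"ty":0,"tz":-0.045,"twist":0},{"jaw":1,"tx":0,"ty":0.01,"tz":-0.08,"twist":0},{"jaw":1,"tx":0.01,"ty":0.03,"tz":-0.11,"twist":4},{"jaw":0,"tx":0.02,"ty":0.065,"tz":-0.13,"twist":9},{"jaw":-1,"tx":0.03,"ty":0.10,"tz":-0.14,"twist":15},{"jaw":-1,"tx":0.04,"ty":0.135,"tz":-0.14,"twist":21},{"jaw":-1,"tx":0.05,"ty":0.165,"tz":-0.14,"twist":27.5}]'
python3 - <<'E'
from h import *
print(tool((.5455,.3415,.2)).round(3))
E
```

```text
t: 6.77
position: [0.5131, -0.178, 0.1972]
tcp_rot: [0.001, 0.408, 0.913, 0.001]
force: [0.4, 0.1, -0.1]
finger_gap: 0.563
gripper_force: 0.0
[ 0.366  0.37  -0.002]
```

```bash
python3 -m handwheel '[{"jaw":-1,"tx":0.02,"ty":0.02,"tz":0,"twist":0},{"jaw":-1,"tx":0.045,"ty":0.045,"tz":0,"twist":0},{"jaw":-1,"tx":0.07,"ty":0.07,"tz":0,"twist":0},{"jaw":-1,"tx":0.095,"ty":0.095,"tz":0,"twist":0},{"jaw":-1,"tx":0.12,"ty":0.12,"tz":0,"twist":0},{"jaw":-1,"tx":0.145,"ty":0.145,"tz":0,"twist":0},{"jaw":-1,"tx":0.17,"ty":0.17,"tz":0,"twist":0},{"jaw":-1,"tx":0.19,"ty":0.19,"tz":0,"twist":0}]'
python3 -m handwheel '[{"jaw":-1,"tx":0.02,"ty":0.02,"tz":0,"twist":0},{"jaw":-1,"tx":0.045,"ty":0.045,"tz":0,"twist":0},{"jaw":-1,"tx":0.07,"ty":0.07,"tz":0,"twist":0},{"jaw":-1,"tx":0.095,"ty":0.095,"tz":0,"twist":0},{"jaw":-1,"tx":0.12,"ty":0.12,"tz":0.02,"twist":0},{"jaw":-1,"tx":0.145,"ty":0.145,"tz":0.045,"twist":0},{"jaw":-1,"tx":0.165,"ty":0.167,"tz":0.07,"twist":0},{"jaw":-1,"tx":0.175,"ty":0.179,"tz":0.09,"twist":0}]'
python3 -m handwheel '[{"jaw":-1,"tx":0,"ty":0,"tz":0,"twist":0},{"jaw":-1,"tx":0,"ty":0,"tz":0,"twist":0}]'
python3 - <<'E'
from h import *
print(tool((.5455,.3415,.0)).round(4))
snap("wrist","wg"); print(proj("wg",(.5455,.3415,.008)),proj("wg",(.5700,.314,.008)))
E
```

```text
t: 7.43
position: [0.5259, 0.0911, 0.1963]
tcp_rot: [0.0, 0.405, 0.914, 0.001]
force: [1.1, 0.5, 0.1]
finger_gap: 1.0
gripper_force: 0.0
t: 8.1
position: [0.5401, 0.3431, 0.1043]
tcp_rot: [-0.001, 0.404, 0.915, 0.001]
force: [-0.6, -0.0, 0.1]
finger_gap: 1.001
gripper_force: 0.0
t: 8.27
position: [0.5408, 0.3379, 0.1048]
tcp_rot: [-0.001, 0.406, 0.914, -0.001]
force: [0.4, -0.3, 0.7]
finger_gap: 1.001
gripper_force: 0.0
[-0.0005  0.0062  0.1048]
[np.float64(287.14852135069134), np.float64(212.51937402093085)] [np.float64(286.5154704070831), np.float64(254.57107423897347)]
```

View pics/wg.png

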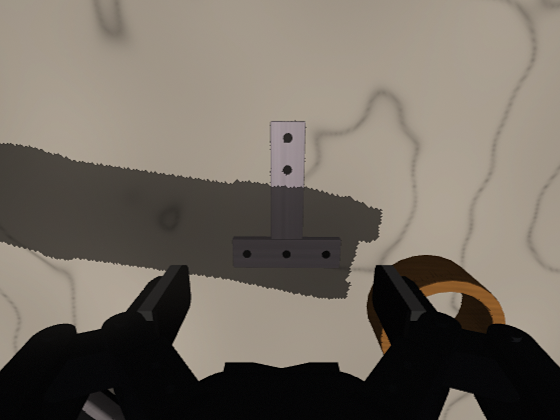

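The bracket's stem is upright in the picture (holes at (288,138), (287,170), (286.5,254)), as predicted; the tape is near the right finger (centre about (433,300)). Check tape clearance, then descend.

Run:
```python
from h import *
# tape top rim extremes in wb (px), z=.045
for p in((298,236),(378,236),(338,196),(338,275)): print(tool(px("wb",*p,.045)).round(3))
print(tool(px("scene0",433,224,.045)).round(3), tool((.5455,.3415,.0)).round(4))
```

```text
[-0.102  0.081  0.061]
[-0.058  0.165  0.061]
[-0.037  0.098  0.061]
[-0.125  0.149  0.061]
[-0.08   0.121  0.061] [0.0015 0.0058 0.1062]
```

```bash
python3 -m handwheel '[{"jaw":-0.2,"tx":0.001,"ty":0.006,"tz":0.02,"twist":0},{"jaw":-0.2,"tx":0.001,"ty":0.006,"tz":0.045,"twist":0},{"jaw":-0.2,"tx":0.001,"ty":0.006,"tz":0.07,"twist":0},{"jaw":-0.2,"tx":0.001,"ty":0.006,"tz":0.085,"twist":0},{"jaw":-0.2,"tx":0.001,"ty":0.006,"tz":0.095,"twist":0},{"jaw":-0.2,"tx":0.001,"ty":0.006,"tz":0.1,"twist":0},{"jaw":-0.2,"tx":0.001,"ty":0.006,"tz":0.1,"twist":0},{"jaw":-0.2,"tx":0.001,"ty":0.006,"tz":0.1,"twist":0}]'
python3 - <<'E'
from h import *
print(tool((.5455,.3415,.002)).round(4))
E
```

```text
t: 8.98
position: [0.5468, 0.3423, 0.0074]
tcp_rot: [0.001, 0.407, 0.913, 0.001]
force: [-0.9, 0.5, -0.2]
finger_gap: 0.601
gripper_force: 0.0
[ 0.0003 -0.0015  0.0054]
```

```bash
python3 -m handwheel '[{"jaw":-0.2,"tx":0,"ty":0,"tz":0.003,"twist":0},{"jaw":-0.2,"tx":0,"ty":0,"tz":0.005,"twist":0},{"jaw":0.2,"tx":0,"ty":0,"tz":0.005,"twist":0},{"jaw":1,"tx":0,"ty":0,"tz":0.005,"twist":0},{"jaw":1,"tx":0,"ty":0,"tz":0.005,"twist":0},{"jaw":1,"tx":0,"ty":0,"tz":0.005,"twist":0},{"jaw":1,"tx":0,"ty":0,"tz":0.005,"twist":0},{"jaw":1,"tx":0,"ty":0,"tz":0.005,"twist":0}]'
```

```text
t: 9.65
position: [0.5461, 0.3423, 0.0018]
tcp_rot: [0.0, 0.407, 0.914, 0.0]
force: [-2.0, -0.7, 5.9]
finger_gap: 0.281
gripper_force: 59.6
```

```bash
python3 -m handwheel '[{"jaw":1,"tx":0,"ty":0,"tz":-0.01,"twist":0},{"jaw":1,"tx":0,"ty":0,"tz":-0.03,"twist":0},{"jaw":1,"tx":0,"ty":0,"tz":-0.055,"twist":0},{"jaw":1,"tx":0,"ty":0,"tz":-0.08,"twist":0},{"jaw":1,"tx":0,"ty":0,"tz":-0.1,"twist":0},{"jaw":1,"tx":0,"ty":0,"tz":-0.11,"twist":0},{"jaw":1,"tx":0,"ty":0,"tz":-0.115,"twist":0},{"jaw":1,"tx":0,"ty":0,"tz":-0.115,"twist":0}]'
python3 - <<'E'
from h import *
print(tool((.581,.025,.115)).round(4))
E
```

```text
t: 10.32
position: [0.5462, 0.3423, 0.117]
tcp_rot: [0.0, 0.407, 0.914, 0.001]
force: [-0.0, 0.3, -1.7]
finger_gap: 0.274
gripper_force: 59.1
[-0.2591 -0.1865  0.0018]
```

```bash
python3 -m handwheel '[{"jaw":1,"tx":-0.01,"ty":-0.007,"tz":0,"twist":-1},{"jaw":1,"tx":-0.025,"ty":-0.018,"tz":0,"twist":-4},{"jaw":1,"tx":-0.045,"ty":-0.032,"tz":0,"twist":-7},{"jaw":1,"tx":-0.065,"ty":-0.047,"tz":0,"twist":-11},{"jaw":1,"tx":-0.085,"ty":-0.062,"tz":0,"twist":-15},{"jaw":1,"tx":-0.105,"ty":-0.076,"tz":0,"twist":-19},{"jaw":1,"tx":-0.12,"ty":-0.087,"tz":0,"twist":-22},{"jaw":1,"tx":-0.13,"ty":-0.094,"tz":0,"twist":-24}]'
python3 - <<'E'
from h import *
print(tool((.581,.025,.115)).round(4))
E
```

```text
t: 10.98
position: [0.5622, 0.179, 0.1146]
tcp_rot: [-0.001, 0.208, 0.978, -0.001]
force: [0.6, -0.6, -1.8]
finger_gap: 0.276
gripper_force: 59.1
[-7.980e-02 -1.331e-01 -1.000e-04]
```

```bash
python3 -m handwheel '[{"jaw":1,"tx":-0.006,"ty":-0.01,"tz":0,"twist":-1},{"jaw":1,"tx":-0.018,"ty":-0.03,"tz":0,"twist":-4},{"jaw":1,"tx":-0.033,"ty":-0.055,"tz":0,"twist":-8},{"jaw":1,"tx":-0.048,"ty":-0.08,"tz":0,"twist":-11},{"jaw":1,"tx":-0.063,"ty":-0.105,"tz":0,"twist":-14},{"jaw":1,"tx":-0.074,"ty":-0.123,"tz":0,"twist":-16.4},{"jaw":1,"tx":-0.08,"ty":-0.133,"tz":0,"twist":-16.4},{"jaw":1,"tx":-0.08,"ty":-0.133,"tz":0,"twist":-16.4}]'
python3 -m handwheel '[{"jaw":1,"tx":0,"ty":0,"tz":0.01,"twist":0},{"jaw":1,"tx":0,"ty":0,"tz":0.03,"twist":0},{"jaw":1,"tx":0,"ty":0,"tz":0.04,"twist":0},{"jaw":1,"tx":0,"ty":0,"tz":0.044,"twist":0},{"jaw":1,"tx":0,"ty":0,"tz":0.044,"twist":0},{"jaw":1,"tx":0,"ty":0,"tz":0.044,"twist":0}]'
python3 - <<'E'
from h import *
print(tool((.581,.025,.047)).round(4), ctrl.read_state()["tcp_rot"])
for n in("scene","side","wrist"): snap(n,n+"p")
def crop(f,u,v,w,h,W,H):
    return cv2.resize(cv2.imread(f"pics/{f}.png")[v:v+h,u:u+w],(W,H),interpolation=cv2.INTER_CUBIC)
a=np.hstack([crop("scenep",225,150,120,90,400,300),crop("sidep",210,180,120,90,400,300)])
w=crop("wristp",0,60,560,210,800,300)
cv2.imwrite("pics/place.png",np.clip(np.vstack([a,w])*1.4,0,255).astype(np.uint8))
E
```

```text
t: 11.65
position: [0.5814, 0.0249, 0.1151]
tcp_rot: [-0.001, 0.069, 0.998, -0.001]
force: [-0.1, 0.5, -1.7]
finger_gap: 0.28
gripper_force: 59.1
t: 12.15
position: [0.582, 0.0296, 0.0722]
tcp_rot: [-0.0, 0.066, 0.998, 0.0]
force: [-0.0, 0.1, -1.2]
finger_gap: 0.277
gripper_force: 59.1
[ 0.0004 -0.0047  0.0252] [-1.55670984e-04  6.57254093e-02  9.97837727e-01  1.28560160e-04]
```

View pics/place.png

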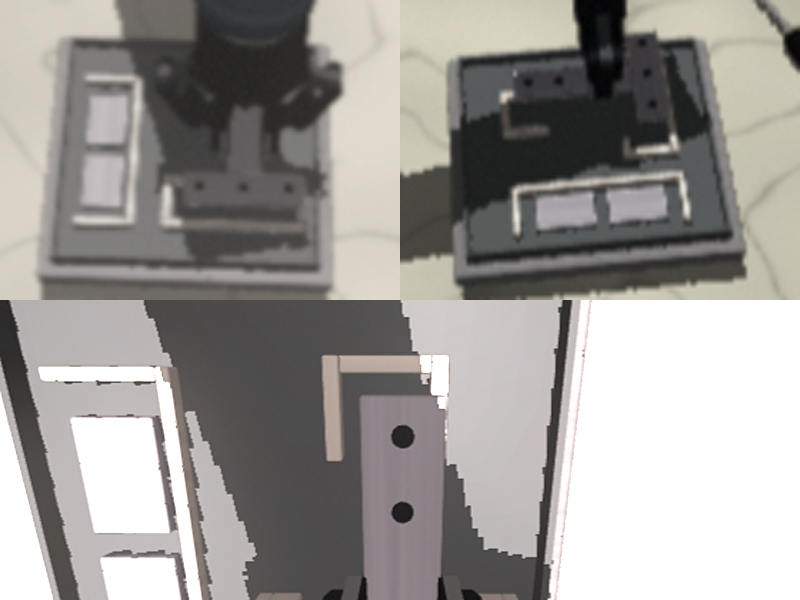

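The bracket is level and its yaw matches the ribs, but it sits a few mm to +y (stem edges at crop columns 360/442, ribs' outer edges at 323/448). Computing the correction.

Run:
```python
from h import *
k=.7
w=lambda u,v,z:tool(px("wristp",u*k,60+(v-300)*k,z))
rl,rr=w(323,355,.053),w(448,355,.053); bl,br=w(360,395,.0782),w(442,395,.0782)
print(rl,rr,bl,br)
print("ty",((rl+rr)/2-(bl+br)/2)[1],"tx",(rl+rr)[0]/2-.008-bl[0],"width",rr[1]-rl[1],br[1]-bl[1])
s=ctrl.read_state(); print(s["position"],s["qpos"])
# stem holes vs nothing: hole line, scene/side check of commanded offset
print(tool((.581,.025,.047)))
```

```text
[ 0.08154494 -0.02533466  0.01992526] [0.08160318 0.01729928 0.01994083] [ 0.06940222 -0.01082163 -0.00525249] [ 0.06943301  0.01340099 -0.00524364]
ty -0.005307371269231015 tx 0.00417183956778272 width 0.04263394307907287 0.024222617370696496
[0.58266636 0.02884463 0.07304834] [-0.12377996  0.63559701 -0.00378446  1.82227327  0.00356793  0.68228587
  1.30867721]
[ 0.00118006 -0.00404067  0.02604524]
```

Run:
```python
from h import *
np.set_printoptions(precision=4,suppress=True)
g=cv2.cvtColor(cv2.imread("pics/wristp.png"),cv2.COLOR_BGR2GRAY)
for r in(132,138,150,175,200): print(r,g[r,238:320].tolist())
s=lambda u,v:(225+u*.3,150+v*.3); d=lambda u,v:(210+(u-400)*.3,180+v*.3)
for a,b in[((198,187),(652,105)),((243,187),(647,72)),((288,188),(642,43))]:
    for z in(.06,.07,.08): print(z,px("scenep",*s(*a),z)[:2],px("sidep",*d(*b),z)[:2])
```

```text
132 [80, 71, 59, 57, 57, 57, 57, 58, 58, 57, 58, 58, 57, 69, 86, 93, 97, 97, 97, 98, 99, 101, 100, 100, 99, 99, 100, 99, 100, 101, 99, 97, 97, 96, 97, 97, 97, 97, 97, 97, 95, 95, 98, 98, 99, 98, 98, 98, 98, 98, 99, 100, 99, 99, 98, 99, 98, 98, 98, 98, 98, 98, 97, 98, 98, 99, 97, 93, 160, 227, 226, 227, 223, 191, 159, 149, 141, 143, 143, 143, 143, 143]
138 [88, 72, 61, 56, 56, 56, 57, 57, 58, 58, 58, 59, 57, 64, 83, 93, 98, 96, 97, 97, 98, 99, 100, 99, 99, 98, 98, 99, 100, 99, 99, 97, 96, 97, 97, 97, 97, 98, 97, 96, 96, 96, 97, 98, 99, 98, 98, 97, 98, 99, 99, 99, 98, 98, 98, 98, 99, 98, 98, 98, 98, 97, 99, 99, 98, 99, 98, 98, 97, 97, 96, 97, 95, 102, 116, 125, 145, 143, 142, 143, 143, 143]
150 [97, 74, 69, 55, 56, 57, 57, 56, 57, 57, 58, 57, 57, 58, 71, 92, 96, 95, 97, 97, 98, 100, 99, 99, 99, 98, 99, 100, 99, 100, 99, 97, 96, 96, 96, 97, 97, 76, 30, 25, 26, 27, 28, 28, 29, 28, 29, 28, 26, 37, 73, 99, 99, 99, 98, 98, 98, 98, 97, 97, 96, 98, 98, 98, 98, 98, 98, 97, 97, 96, 97, 98, 91, 122, 156, 142, 142, 142, 142, 142, 141, 141]
175 [56, 56, 56, 56, 56, 56, 56, 55, 57, 55, 56, 56, 57, 
[... 257 characters left out ...]
2, 52, 53, 53, 51, 95]
200 [55, 56, 55, 55, 55, 56, 56, 56, 56, 56, 56, 56, 57, 56, 55, 70, 92, 94, 95, 95, 96, 96, 98, 98, 98, 98, 98, 99, 100, 100, 98, 97, 96, 96, 96, 95, 95, 94, 95, 95, 97, 97, 94, 96, 96, 97, 97, 98, 97, 97, 96, 97, 97, 98, 97, 97, 97, 96, 95, 95, 95, 96, 95, 96, 96, 95, 94, 94, 93, 95, 95, 84, 67, 57, 58, 59, 59, 59, 59, 58, 59, 58]
0.06 [ 0.6063 -0.0053] [0.6218 0.005 ]
0.07 [ 0.6121 -0.0059] [ 0.6196 -0.0032]
0.08 [ 0.618  -0.0066] [ 0.6173 -0.0114]
0.06 [0.6096 0.0283] [0.6267 0.0403]
0.07 [0.6154 0.0273] [0.6245 0.0317]
0.08 [0.6212 0.0262] [0.6222 0.0231]
0.06 [0.6138 0.0618] [0.6308 0.0727]
0.07 [0.6196 0.0604] [0.6285 0.0637]
0.08 [0.6253 0.059 ] [0.6261 0.0547]
```

Run:
```python
from h import *
from scipy.optimize import brentq
for r,a,b in((138,251.7,311.3),(150,252.3,310.8),(175,252.6,310.3),(200,253.2,309.6)):
    W=lambda z:np.hypot(*(px("wristp",b,r,z)-px("wristp",a,r,z))[:2])
    print(r,W(.0782),"z for 26mm",brentq(lambda z:W(z)-.026,.03,.1), tool(px("wristp",(a+b)/2,r,.0782)))
print("cam tool",tool(json.load(open("pics/wristp.json"))["xyz"]))
# hole distance 25mm: rows
h=lambda z:np.linalg.norm(px("wristp",402*.7,60+137*.7,z)-px("wristp",403*.7,60+213*.7,z)); print([h(z) for z in(.07,.074,.078)])
```

```text
138 0.025418577868714674 z for 26mm 0.07507206097163023 [ 0.06467191  0.00163406 -0.00524132]
150 0.025229346435572 z for 26mm 0.07402293570530477 [ 0.05961065  0.00166418 -0.00523424]
175 0.02547982002496089 z for 26mm 0.07540825824373129 [ 0.04869278  0.00163899 -0.00521902]
200 0.02551637649335003 z for 26mm 0.07560817085526005 [ 0.03723958  0.00163519 -0.00520303]
cam tool [ 0.07505839  0.00134402 -0.14200311]
[np.float64(0.025600952890731575), np.float64(0.024894461720670252), np.float64(0.024187970550608815)]
```

```bash
python3 -m handwheel '[{"jaw":1,"tx":0.0017,"ty":-0.0025,"tz":0,"twist":0},{"jaw":1,"tx":0.0035,"ty":-0.005,"tz":0,"twist":0},{"jaw":1,"tx":0.0035,"ty":-0.005,"tz":0,"twist":0},{"jaw":1,"tx":0.0035,"ty":-0.005,"tz":0,"twist":0},{"jaw":1,"tx":0.0035,"ty":-0.005,"tz":0,"twist":0},{"jaw":1,"tx":0.0035,"ty":-0.005,"tz":0,"twist":0}]'
python3 - <<'E'
from h import *
snap("wrist","wq")
g=cv2.cvtColor(cv2.imread("pics/wq.png"),cv2.COLOR_BGR2GRAY)
for r in(110,116,125,150): print(r,g[r,220:345].tolist())
for c in(272,281,290): print(c,g[85:140,c].tolist())
E
```

```text
t: 12.8
position: [0.578, 0.0241, 0.0724]
tcp_rot: [0.0, 0.066, 0.998, 0.0]
force: [0.1, -0.7, -1.3]
finger_gap: 0.28
gripper_force: 59.1
110 [56, 56, 56, 56, 56, 56, 57, 57, 56, 56, 56, 56, 57, 57, 55, 55, 84, 121, 124, 123, 123, 123, 124, 125, 125, 126, 123, 100, 91, 118, 127, 127, 127, 127, 127, 127, 127, 127, 126, 127, 126, 126, 127, 128, 128, 127, 128, 128, 128, 128, 128, 128, 127, 128, 128, 128, 128, 127, 128, 128, 128, 128, 129, 128, 129, 129, 129, 129, 130, 130, 129, 130, 130, 131, 129, 129, 123, 209, 252, 248, 247, 247, 247, 247, 247, 247, 247, 247, 247, 247, 249, 247, 198, 157, 243, 250, 247, 247, 247, 247, 247, 247, 248, 248, 220, 139, 143, 144, 144, 143, 143, 144, 143, 143, 144, 143, 143, 144, 143, 144, 144, 143, 143, 143, 144]
116 [56, 57, 56, 56, 57, 56, 56, 56, 56, 56, 57, 57, 57, 56, 56, 54, 81, 118, 123, 122, 122, 123, 124, 123, 124, 125, 124, 109, 101, 113, 121, 123, 121, 123, 122, 122, 122, 122, 122, 123, 123, 122, 122, 123, 122, 123, 123, 123, 122, 123, 124, 124, 124, 124, 123, 124, 124, 123, 123, 124, 124, 123, 124, 125, 124, 124, 124, 125, 125, 124, 125, 125, 12
[... 1404 characters left out ...]
61, 61, 61, 61, 60, 59, 60, 60, 61, 60, 61, 61, 61, 61, 60, 60, 64, 100, 126, 131, 127, 128, 126, 125, 125, 124, 124, 124, 108, 78, 59, 61, 61, 62, 60, 60, 71, 89, 95, 98, 98, 97, 98, 98, 97, 98, 97, 97, 97, 98]
281 [61, 61, 61, 62, 61, 62, 62, 62, 62, 61, 62, 62, 62, 62, 61, 61, 61, 61, 62, 62, 61, 64, 101, 127, 131, 128, 128, 127, 126, 125, 124, 123, 124, 110, 79, 59, 61, 63, 62, 62, 61, 69, 88, 96, 99, 98, 98, 99, 99, 99, 98, 99, 98, 99, 99]
290 [148, 148, 144, 99, 101, 101, 102, 101, 101, 102, 103, 99, 59, 62, 62, 63, 63, 62, 62, 62, 62, 66, 100, 126, 131, 129, 129, 128, 127, 126, 126, 125, 125, 112, 91, 60, 62, 63, 63, 64, 63, 70, 89, 97, 99, 100, 99, 99, 99, 100, 99, 100, 100, 100, 99]
```

Run:
```python
from h import *
r=tool(px("wq",280.4,106.7,.053)); 
for z in(.075,.078): print(r[0]-tool(px("wq",281.4,126.5,z))[0], r[1]-tool(px("wq",281.4,126.5,z))[1])
i=[tool(px("wq",281,x,.053))[0] for x in(106.7,118.6)];print(i[0]-i[1])
print(ctrl.read_state()["position"])
```

```text
0.008462245971884705 -0.0004632201247815081
0.00833785604679027 -0.0004580464511323211
0.0055941334679394245
[0.57798701 0.02418738 0.07234414]
```

```bash
python3 -m handwheel '[{"jaw":1,"tx":0,"ty":-0.0004,"tz":0.006,"twist":0},{"jaw":1,"tx":0,"ty":-0.0004,"tz":0.012,"twist":0},{"jaw":1,"tx":0,"ty":-0.0004,"tz":0.017,"twist":0},{"jaw":1,"tx":0,"ty":-0.0004,"tz":0.02,"twist":0},{"jaw":1,"tx":0,"ty":-0.0004,"tz":0.022,"twist":0},{"jaw":1,"tx":0,"ty":-0.0004,"tz":0.0235,"twist":0},{"jaw":1,"tx":0,"ty":-0.0004,"tz":0.0235,"twist":0},{"jaw":1,"tx":0,"ty":-0.0004,"tz":0.0235,"twist":0}]'
```

```text
t: 13.52
position: [0.5779, 0.0237, 0.0488]
tcp_rot: [0.0, 0.066, 0.998, -0.0]
force: [-0.2, -0.7, -0.1]
finger_gap: 0.282
gripper_force: 59.1
```

```bash
python3 -m handwheel '[{"jaw":1,"tx":0,"ty":0,"tz":0.001,"twist":0},{"jaw":1,"tx":0,"ty":0,"tz":0.0018,"twist":0},{"jaw":1,"tx":0,"ty":0,"tz":0.0018,"twist":0},{"jaw":1,"tx":0,"ty":0,"tz":0.0018,"twist":0}]'
```

```text
t: 13.85
position: [0.5779, 0.0237, 0.0471]
tcp_rot: [0.0, 0.066, 0.998, 0.0]
force: [0.3, -0.0, -1.7]
finger_gap: 0.276
gripper_force: 59.1
```

```bash
python3 -m handwheel '[{"jaw":1,"tx":0,"ty":0,"tz":0.0007,"twist":0},{"jaw":1,"tx":0,"ty":0,"tz":0.0012,"twist":0},{"jaw":1,"tx":0,"ty":0,"tz":0.0012,"twist":0},{"jaw":1,"tx":0,"ty":0,"tz":0.0012,"twist":0}]'
```

```text
t: 14.18
position: [0.5778, 0.0237, 0.0458]
tcp_rot: [-0.0, 0.066, 0.998, -0.0]
force: [0.3, 0.2, -0.6]
finger_gap: 0.279
gripper_force: 59.1
```

```bash
python3 -m handwheel '[{"jaw":1,"tx":0,"ty":0,"tz":0.0006,"twist":0},{"jaw":1,"tx":0,"ty":0,"tz":0.0012,"twist":0},{"jaw":1,"tx":0,"ty":0,"tz":0.0012,"twist":0},{"jaw":1,"tx":0,"ty":0,"tz":0.0012,"twist":0}]'
```

```text
t: 14.52
position: [0.5779, 0.0237, 0.0448]
tcp_rot: [0.0, 0.066, 0.998, 0.0]
force: [-0.2, 0.4, 2.1]
finger_gap: 0.28
gripper_force: 59.5
```

```bash
python3 -m handwheel '[{"jaw":1,"tx":0,"ty":0,"tz":0.0005,"twist":0},{"jaw":1,"tx":0,"ty":0,"tz":0.0008,"twist":0},{"jaw":1,"tx":0,"ty":0,"tz":0.0008,"twist":0},{"jaw":1,"tx":0,"ty":0,"tz":0.0008,"twist":0}]'
```

```text
t: 14.85
position: [0.5779, 0.0237, 0.0448]
tcp_rot: [0.0, 0.066, 0.998, 0.0]
force: [-3.3, -0.5, 10.9]
finger_gap: 0.279
gripper_force: 60.5
```

```bash
python3 -m handwheel '[{"jaw":1,"tx":0,"ty":0,"tz":-0.0008,"twist":0},{"jaw":0.2,"tx":0,"ty":0,"tz":-0.0008,"twist":0},{"jaw":-0.2,"tx":0,"ty":0,"tz":-0.0008,"twist":0},{"jaw":-0.2,"tx":0,"ty":0,"tz":-0.0008,"twist":0},{"jaw":-0.2,"tx":0,"ty":0,"tz":-0.0008,"twist":0},{"jaw":-0.2,"tx":0,"ty":0,"tz":-0.005,"twist":0},{"jaw":-0.2,"tx":0,"ty":0,"tz":-0.015,"twist":0},{"jaw":-0.2,"tx":0,"ty":0,"tz":-0.027,"twist":0}]'
python3 -m handwheel '[{"jaw":-0.2,"tx":0,"ty":0,"tz":-0.03,"twist":0},{"jaw":-0.2,"tx":0,"ty":0,"tz":-0.06,"twist":0},{"jaw":-0.2,"tx":0,"ty":0,"tz":-0.09,"twist":0},{"jaw":-0.5,"tx":0,"ty":0,"tz":-0.11,"twist":0},{"jaw":-0.5,"tx":-0.02,"ty":0,"tz":-0.12,"twist":0},{"jaw":-0.5,"tx":-0.04,"ty":0,"tz":-0.12,"twist":0},{"jaw":-0.5,"tx":-0.06,"ty":0,"tz":-0.12,"twist":0},{"jaw":-0.5,"tx":-0.06,"ty":0,"tz":-0.12,"twist":0}]'
python3 - <<'E'
from h import *
snap("wrist","wr")
M=lambda x,y,z:(np.array([.578,.0237,z])+R.from_euler("z",-7.54,degrees=True).apply([x,y,0]))
g=cv2.cvtColor(cv2.imread("pics/wr.png"),cv2.COLOR_BGR2GRAY)
# profiles along bracket lines: across stem at x=-60, across head x=37, along y=5 axis
for name,L in(("stem x-60",[(-.060,y/1000) for y in range(-30,31)]),("head x37",[(.030,y/1000) for y in range(-60,61)]),("axis y6",[(x/1000,.008) for x in range(-85,66)])):
    p=np.array([proj("wr",M(*q,.053)) for q in L]).round().astype(int); print(name,[int(g[v,u]) for u,v in p])
print(tool((.5665,-.3485,.12)).round(3))
E
```

```text
t: 15.52
position: [0.5774, 0.0237, 0.0713]
tcp_rot: [-0.001, 0.066, 0.998, -0.0]
force: [1.0, -0.1, -0.0]
finger_gap: 0.602
gripper_force: 0.0
t: 16.18
position: [0.6408, 0.015, 0.1929]
tcp_rot: [0.003, 0.067, 0.998, 0.0]
force: [-1.5, 0.4, -0.5]
finger_gap: 0.746
gripper_force: 0.0
stem x-60 [38, 39, 38, 39, 39, 40, 38, 40, 39, 50, 75, 89, 87, 88, 88, 74, 46, 41, 39, 51, 69, 70, 72, 72, 72, 72, 70, 70, 71, 69, 24, 18, 16, 48, 177, 179, 175, 174, 174, 173, 174, 174, 172, 171, 137, 88, 104, 119, 199, 206, 205, 204, 202, 158, 86, 102, 103, 102, 102, 102, 102]
head x37 [41, 42, 42, 42, 42, 42, 38, 61, 88, 84, 84, 84, 85, 76, 44, 37, 40, 52, 64, 62, 63, 63, 63, 63, 63, 62, 63, 63, 63, 61, 62, 62, 62, 62, 62, 62, 62, 62, 62, 62, 62, 62, 62, 62, 62, 62, 62, 62, 63, 62, 62, 63, 62, 62, 63, 63, 62, 62, 63, 63, 62, 63, 64, 64, 63, 63, 64, 63, 63, 63, 63, 64, 64, 65, 65, 65, 64, 65, 65, 66, 65, 65, 65, 61, 168, 164, 163, 163, 163, 164, 164, 165, 166, 165, 165, 165, 165, 165, 165, 165, 166, 165, 166, 166, 170, 151, 98, 98, 80, 80, 209, 205, 203, 205, 188, 130, 93, 96, 98, 100, 87]
axis y6 [100, 99, 100, 100, 101, 101, 99, 107, 174, 204, 204, 205, 205, 171, 47, 40, 116, 171, 175, 174, 174, 173, 174, 174, 174, 174, 174, 174, 174, 174, 174, 174, 174, 173, 173, 174, 174, 173, 173, 173, 173, 173, 172, 172, 173, 173, 173, 173, 172, 172, 173, 173, 174, 169, 117, 121, 120, 121, 117, 64, 65, 63, 63, 63, 65, 66, 68, 68, 67, 68, 68, 69, 69, 68, 69, 68, 68, 69, 68, 68, 69, 68, 68, 68, 68, 67, 68, 67, 68, 68, 68, 68, 67, 68, 68, 67, 67, 67, 67, 66, 66, 67, 67, 66, 67, 67, 66, 66, 67, 60, 68, 66, 66, 65, 64, 63, 64, 63, 65, 67, 66, 67, 65, 65, 64, 63, 65, 66, 66, 66, 66, 66, 64, 64, 64, 38, 39, 41, 57, 65, 84, 85, 84, 84, 77, 37, 39, 39, 39, 40, 40]
[ 0.023 -0.37   0.072]
```

The numeric profiles show the bracket inside the T ribs with about 3 mm gap on every side. Now the bar key.

```bash
python3 -m handwheel '[{"jaw":1,"tx":0,"ty":-0.02,"tz":0,"twist":0},{"jaw":1,"tx":0.003,"ty":-0.05,"tz":0,"twist":0},{"jaw":1,"tx":0.006,"ty":-0.09,"tz":0,"twist":0},{"jaw":1,"tx":0.009,"ty":-0.13,"tz":0,"twist":0},{"jaw":1,"tx":0.011,"ty":-0.17,"tz":0,"twist":0},{"jaw":1,"tx":0.014,"ty":-0.21,"tz":0,"twist":0},{"jaw":1,"tx":0.016,"ty":-0.245,"tz":0,"twist":0},{"jaw":1,"tx":0.018,"ty":-0.27,"tz":0.01,"twist":0}]'
python3 -m handwheel '[{"jaw":1,"tx":0.002,"ty":-0.03,"tz":0.02,"twist":0},{"jaw":1,"tx":0.004,"ty":-0.06,"tz":0.035,"twist":0},{"jaw":1,"tx":0.005,"ty":-0.085,"tz":0.05,"twist":0},{"jaw":1,"tx":0.005,"ty":-0.1,"tz":0.065,"twist":0},{"jaw":1,"tx":0.005,"ty":-0.1,"tz":0.085,"twist":0},{"jaw":1,"tx":0.005,"ty":-0.1,"tz":0.095,"twist":0},{"jaw":1,"tx":0.005,"ty":-0.1,"tz":0.095,"twist":0},{"jaw":1,"tx":0.005,"ty":-0.1,"tz":0.095,"twist":0}]'
python3 - <<'E'
from h import *
print(tool((.5665,-.3485,.064)).round(4))
E
```

```text
t: 16.9
position: [0.5828, -0.2542, 0.1835]
tcp_rot: [0.002, 0.068, 0.998, -0.001]
force: [0.9, -0.8, 1.4]
finger_gap: 0.001
gripper_force: 0.0
t: 17.57
position: [0.5658, -0.3465, 0.0861]
tcp_rot: [-0.0, 0.066, 0.998, 0.001]
force: [-0.5, -0.1, 0.3]
finger_gap: 0.001
gripper_force: 0.0
[-0.001  -0.002   0.0221]
```

```bash
python3 -m handwheel '[{"jaw":1,"tx":-0.001,"ty":-0.002,"tz":0.01,"twist":0},{"jaw":1,"tx":-0.001,"ty":-0.002,"tz":0.017,"twist":0},{"jaw":1,"tx":-0.001,"ty":-0.002,"tz":0.022,"twist":0},{"jaw":1,"tx":-0.001,"ty":-0.002,"tz":0.026,"twist":0},{"jaw":1,"tx":-0.001,"ty":-0.002,"tz":0.029,"twist":0},{"jaw":1,"tx":-0.001,"ty":-0.002,"tz":0.031,"twist":0},{"jaw":1,"tx":-0.001,"ty":-0.002,"tz":0.031,"twist":0},{"jaw":1,"tx":-0.001,"ty":-0.002,"tz":0.031,"twist":0}]'
```

```text
t: 18.23
position: [0.5667, -0.3499, 0.0578]
tcp_rot: [0.0, 0.066, 0.998, 0.0]
force: [-7.3, 5.6, 24.0]
finger_gap: -0.002
gripper_force: 11.9
```

Bottomed. Lift clear, settle, hand in.

```bash
python3 -m handwheel '[{"jaw":1,"tx":0,"ty":0,"tz":-0.015,"twist":0},{"jaw":1,"tx":0,"ty":0,"tz":-0.045,"twist":0},{"jaw":1,"tx":0,"ty":0,"tz":-0.08,"twist":0},{"jaw":1,"tx":0,"ty":0,"tz":-0.11,"twist":0},{"jaw":1,"tx":0,"ty":0,"tz":-0.12,"twist":0},{"jaw":1,"tx":0,"ty":0,"tz":-0.12,"twist":0},{"jaw":1,"tx":0,"ty":0,"tz":-0.12,"twist":0},{"jaw":1,"tx":0,"ty":0,"tz":-0.12,"twist":0}]'
python3 -c "
from cell import ctrl; print(ctrl.hand_in())"
```

```text
t: 18.9
position: [0.5653, -0.3494, 0.173]
tcp_rot: [-0.001, 0.066, 0.998, 0.001]
force: [-0.5, 0.5, -0.2]
finger_gap: 0.008
gripper_force: 0.0
the job is handed in; nothing more can be done
None
```

I pressed the small round key, then the large round key, laid the bracket flat in the T compartment and let go, then pressed the bar key, and handed in at 18.9 s; each key bottomed under 18–24 N, but I took no picture afterwards to confirm the keys came back up.

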